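# Check a torch's fuel lever stops short of the handle

## Robot

A 6-joint arm with a two-finger parallel gripper is mounted at the origin on the work surface. World frame = base frame: x ahead of the robot, y to its left, z up, the work surface at z = 0. Lengths are in m, angles in degrees, forces in N, time in s.
With the tool pointing down it reaches from about 0.375 to 0.975 m from the base axis. Payload 3.8 kg.
Tool frame: the origin (TCP) lies midway between the tips of the shut fingers; the grasp point (between the pads) lies 19 mm behind it; z points along the fingers, y is the line along which they close (so a half turn about z gives the same grasp; the last joint's range is limited). The gripper opens to 88 mm and grips with 3 to 60 N. Pads are 18 mm wide; open, the fingers measure 123 mm over their backs; the gripper's body (75 mm by 187 mm) begins 45 mm behind the grasp point.
Start: joints at [65.208, 15.12, 91.902, -0, 72.978, -2.114], TCP at [0.26, 0.623, 0.239] pointing down, gripper open.
Joint ranges: [-150.88, 150.88], [-54.13, 125.18], [17.81, 147.31], [-75.09, 255.09], [0, 152.58], [-146.25, 146.25]. Speed limits (degrees/s): [147.25, 147.25, 180, 180, 180, 180].

## Interface

Orientations are given as a 3x3 rotation matrix whose columns are the frame's x, y, z axes.
In Python, from rig import sensors, eyes, robot gives the robot as it stands.
- The arm moves only by the tool jog_arm, never from a script. Its argument "motion" is a list of rows, each a list of 4 numbers: the shift along the tool's x, y, z in cm, then the turn about the tool's z in degrees. A call has exactly 5 rows; each row is the pose to reach, as a shift and turn from the pose commanded when the call began, along the tool's axes at that moment; what a row does not reach only later rows make up. A row lasts 1/8 s, in which the tool goes at most 62.5 mm and 10.7 degrees, less where a joint would pass 70% of its speed; a pose out of reach is approached as far as the arm can. A call with a gripper value outside its range is refused whole. "fingers" is the opening in per cent of the stroke, from 0 (shut) to 100 (fully open), set as the call begins (left out, the last holds). The fingers move at their own pace and stop on an object; "newtons" is the grip in N (left out, the last holds). Time passes only in rows, so rows that repeat a pose let the fingers close, or fill a call up. It gives the time, the measured TCP pose, the force, the opening and the grip force at its end, in the units of the state.
- sensors.get_state(): the state, without advancing time (a new reading comes with each control period).
- eyes.grab_frame(name): name is "scene" or "top" or "wrist"; returns a dict with "pixels" (420x560x3 uint8, red, green, blue), "fov_y" (degrees; the focal length in pixels is half the picture's height over the tangent of half this angle, whatever the lens; pixels are square), "cx", "cy" (the principal point, pixels), "world_from_camera" (4x4, takes a point from camera to world coordinates). Camera axes: x right, y down, z forward; pixel columns grow to the right and rows downward; lengths in m; the calibration is good to about 2 mm. A picture is of the moment at which its call begins. There is no depth.
- robot.finish_job(): hands the job in; it is judged then, once.
The state is a dict: "time_s": time; "joint_positions": joint angles; "joint_vel": joint speeds; "joint_efforts": joint torques, N m; "position": TCP position; "ee_rot": TCP orientation; "force": force on the tool from outside, world axes, zero at the start; "moment": the same for the moment, N m; "grip_width": finger opening in m; "finger_force": force on a finger pad.
Only numpy, scipy, OpenCV 4.12 (cv2) and the standard library are available. Lean on these libraries where they do the work, as an engineer would, in place of code of your own. Each camera call takes 0.05 s, during which the arm holds its last target. There are 200 camera calls.

## Task

Before the gas goes back on, check the fuel lever of the torch in the bench stand: with the backs of the fingers push the red-ended lever in towards the handle until it comes up against its stop, let it spring all the way back out, then push it in to the stop again and finish with it still held there so that I can look at the gap between lever and handle. Only press on the outside of the lever: do not take hold of it, do not touch the torch itself, and do not force it or shift the stand. Leave everything else on the bench where it is.

Things in the scene. Friction and masses are not known exactly. Their poses are not given: they have to be found in the camera images.
- torch_stand: heavy grey cast-iron stand (about 6.4 kg with its torch), loose on the bench. Base plate 210 x 150 x 25 mm, x -135 to +75, y -75 to +75. Origin on its underside, below the torch's axis; x along the torch from handle to burner, y towards the lever's side, z up. A dark clamp, 44 mm wide, 149 mm high, holds the valve body at x 22 to 48; a fork under the handle at x -125 to -111
- torch: the torch lying level, without its lever; origin and axes as torch_stand, its axis at z 125 mm. Black handle 27 mm thick from x -145 to 0 (brass hose tail to -179), brass valve body 31 mm thick to x 82, copper neck bent to -y, brass burner to x 200. Not to be touched
- fuel_lever (a joint): level turn of the fuel lever about its upright pin (rad): 0 = sprung out, at rest; 0.24 = fully in, at its solid stop. A spring returns it: at lever_pad about 3.5 N starts it and 9 N holds it at the stop. At the stop it lies parallel to the handle, 10 mm between red sleeve and handle; at rest the free end is 29 mm farther out
- lever_blade: the lever: steel strip 4 mm thick, 15 mm tall; its free end, 56 to 122 mm from the pin, has a red sleeve 7 mm thick, 18 mm tall. Origin on the pin at mid height, 125 mm above the bench; the strip runs along its -x; +y is outwards, away from the handle; z up. Pushed along its -y. Beside its outer face there is free space down to the base plate or bench (a jar 62 mm tall stands there)
- lever_pad (a point): the place to push: on the outer face of the red sleeve, at mid height, 90 mm from the pin and 3.5 mm from the strip's mid-plane. Axes as lever_blade. It travels about 21 mm.
- lever_pivot (a point): the lever's pin, at mid height of the lever, fixed on the torch 27 mm to the lever's side of the torch's axis. Axes as torch_stand.
- handle_end (a point): centre of the tail end of the black handle, fixed to the stand, 125 mm above the bench; a brass hose tail 34 mm long goes on behind it.
- spare_burner: spare brass burner, 19 mm thick, 56 mm tall, standing on the stand's base plate; origin centre of its underside
- spanner: steel open spanner, 150 mm, lying on the bench; origin centre of its underside
- flux_jar: blue jar with a white lid, 54 mm thick, 62 mm tall, standing on the bench on the lever's side of the stand; origin centre of its underside
- hammer: hammer with a wooden handle, 240 mm, lying on the bench; origin centre of its underside
- ring_mandrel: tapered steel ring mandrel, 290 mm long, up to 25 mm thick, lying on the bench; origin under its middle
- charcoal_block: black charcoal block 75 x 45 x 30 mm on the grey soldering slab (300 x 220 x 22 mm); origin centre of its underside
- silver_cuff: silver cuff bracelet about 60 x 52 mm, 16 mm tall, lying on the soldering slab; origin centre of its underside
- tweezers: soldering tweezers with wooden grips, 200 mm, lying on the soldering slab; origin centre of the underside

How it is judged:
By the outcome, as a careful person would: the job done as asked, in the order asked, and still so for the second after the job is handed in, while the arm keeps its last pose, push and grip.
It also fails if it takes over 43 s, if anything falls off the work surface, if the arm or the gripper's body presses on something with over 40 N, if the wrist force passes 120 N, or if a joint passes its speed limit or range.

## Working session

There is one attempt and no reset: what is moved stays moved. The work goes in short steps, Python scripts to look and compute and a tool call to move; the robot and the scene stay as the last step left them, time stands still between calls to the robot, and variables do not carry over. Pictures are saved under pics/ and viewed, at most 10 in all, crops included, and the job is handed in when it is done.

Besides the shell and the picture viewer there is one more tool, called as a command line: name --pt "numbers of a row" for each row, then --argument value for the rest. jog_arm: Moves the arm, as the interface text tells. Its arguments: {"type":"object","properties":{"motion":{"type":"array"},"fingers":{"type":"number"},"newtons":{"type":"number"}},"required":["motion"]}

```bash
mkdir -p pics; python3 - <<'E'
from rig import sensors, eyes
import cv2, numpy as np, pickle
for n in ["scene","top"]:
    f=eyes.grab_frame(n); pickle.dump(f,open(f"{n}0.pkl","wb"))
    cv2.imwrite(f"pics/{n}0.png",cv2.cvtColor(f["pixels"],cv2.COLOR_RGB2BGR))
    print(n,f["fov_y"],f["cx"],f["cy"],np.round(f["world_from_camera"],3).tolist())
s=sensors.get_state();print({k:np.round(v,3).tolist() for k,v in s.items()})
E
```

```text
scene 47.89154175174236 280.01410389172105 218.96194340622455 [[0.635, 0.62, -0.461, 1.107], [0.772, -0.513, 0.375, -0.499], [-0.004, -0.594, -0.804, 1.161], [0.0, 0.0, 0.0, 1.0]]
top 56.33076362521064 276.7569954026057 210.11780844479662 [[0.013, -0.99, 0.141, 0.361], [-1.0, -0.014, -0.012, -0.014], [0.014, -0.141, -0.99, 1.153], [0.0, 0.0, 0.0, 1.0]]
{'time_s': 0.1, 'joint_positions': [65.208, 15.166, 91.972, -0.0, 72.979, -2.112], 'joint_vel': [0.092, -0.043, -0.182, -0.038, -0.075, 0.04], 'joint_efforts': [0.0, -50.362, -35.807, 0.073, 0.023, -0.0], 'position': [0.26, 0.622, 0.238], 'ee_rot': [[-0.923, 0.386, -0.001], [0.386, 0.923, -0.002], [0.0, -0.002, -1.0]], 'force': [-1.282, -0.708, -0.375], 'moment': [0.022, -0.04, -0.027], 'finger_force': 0.0, 'grip_width': 0.088}
```

View pics/scene0.png

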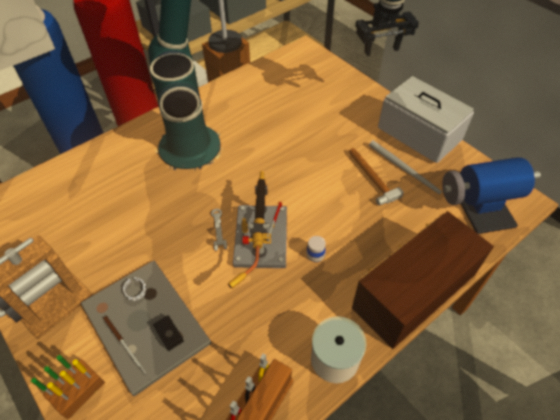

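View pics/top0.png

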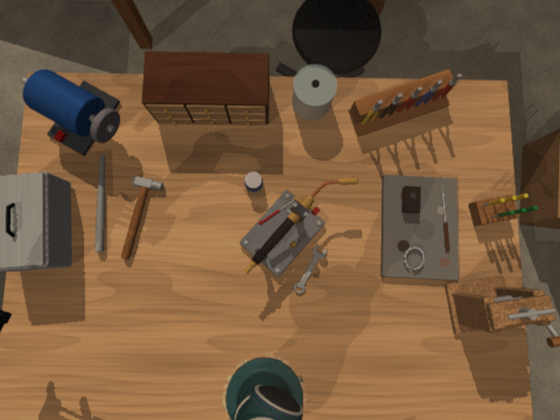

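The scene view shows the stand at about (262,235) with the red lever at (278,212). In the top view the stand is at (285,232), the red lever at (270,215), and the jar at (254,182). I'll enlarge both.

```bash
cat > h.py <<'E'
import numpy as np, cv2
def K(f): 
    fl=f["pixels"].shape[0]/2/np.tan(np.radians(f["fov_y"]/2)); return fl,f["cx"],f["cy"]
def ray(f,u,v):
    fl,cx,cy=K(f);T=f["world_from_camera"]
    return T[:3,3],T[:3,:3]@np.array([(u-cx)/fl,(v-cy)/fl,1])
def onplane(f,u,v,z):
    o,d=ray(f,u,v); return o+d*(z-o[2])/d[2]
def proj(f,p):
    fl,cx,cy=K(f);T=f["world_from_camera"];q=T[:3,:3].T@(np.array(p)-T[:3,3]);return q[:2]/q[2]*fl+[cx,cy]
E
python3 - <<'E'
import pickle,cv2,numpy as np
from h import *
a=pickle.load(open("top0.pkl","rb"));b=pickle.load(open("scene0.pkl","rb"))
ca=a["pixels"][165:285,225:365];cb=b["pixels"][165:300,200:335]
ims=[cv2.resize(c,(400,int(400*c.shape[0]/c.shape[1])),interpolation=cv2.INTER_CUBIC) for c in(ca,cb)]
H=400;ims=[cv2.copyMakeBorder(i,0,H-i.shape[0],0,0,0) for i in ims]
cv2.imwrite("pics/crop.png",cv2.cvtColor(np.hstack(ims),cv2.COLOR_RGB2BGR))
for n,f in(("top",a),("scene",b)):
    h=cv2.cvtColor(f["pixels"],cv2.COLOR_RGB2HSV)
    m=((h[...,0]<6)|(h[...,0]>172))&(h[...,1]>140)&(h[...,2]>70)
    k,l,st,c=cv2.connectedComponentsWithStats(m.astype(np.uint8))
    for i in range(1,k):
        if 200<c[i][0]<335 and 165<c[i][1]<300 and st[i][4]>5:
            ys,xs=np.where(l==i);p=np.c_[xs,ys]; d=np.linalg.svd(p-p.mean(0),full_matrices=False)[2][0];t=(p-p.mean(0))@d
            e=[p.mean(0)+d*t.min(),p.mean(0)+d*t.max()]
            print(n,st[i],c[i].round(1),[(x.round(1).tolist(),onplane(f,*x,.13).round(4).tolist()) for x in e])
E
```

```text
top [312 207   7   8  35] [315.  210.7] [([317.0, 207.7], [0.5145, -0.1327, 0.13]), ([312.9, 213.7], [0.4986, -0.1219, 0.13])]
top [259 210  20  15  59] [268.4 217.2] [([278.3, 210.4], [0.5059, -0.0305, 0.13]), ([259.3, 223.4], [0.4708, 0.0189, 0.13])]
scene [274 204   7  16  39] [276.9 212. ] [([279.8, 203.9], [0.4755, 0.0142, 0.13]), ([274.3, 219.1], [0.5064, -0.0305, 0.13])]
scene [242 236   6   8  42] [244.6 239.5] [([244.7, 235.9], [0.4995, -0.1256, 0.13]), ([244.5, 243.0], [0.5172, -0.1394, 0.13])]
```

View pics/crop.png

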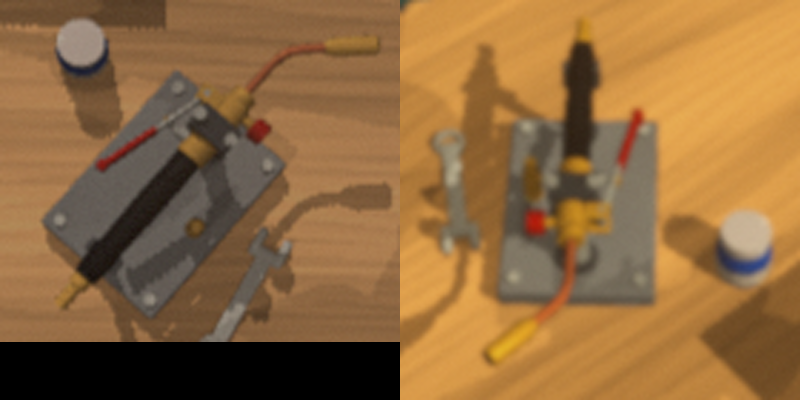

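```bash
python3 - <<'E'
import pickle,cv2,numpy as np
from h import *
a=pickle.load(open("top0.pkl","rb"));b=pickle.load(open("scene0.pkl","rb"))
for n,f,R in(("top",a,(245,205,305,270)),("scene",b,(245,175,275,225))):
    h=cv2.cvtColor(f["pixels"],cv2.COLOR_RGB2HSV);m=np.zeros(h.shape[:2],np.uint8)
    x0,y0,x1,y1=R;m[y0:y1,x0:x1]=(h[y0:y1,x0:x1,2]<45)
    k,l,st,c=cv2.connectedComponentsWithStats(m);i=1+st[1:,4].argmax()
    ys,xs=np.where(l==i);p=np.c_[xs,ys];d=np.linalg.svd(p-p.mean(0),full_matrices=False)[2][0];t=(p-p.mean(0))@d
    P=[onplane(f,*(p.mean(0)+d*s),.13) for s in(t.min(),t.max())]
    v=P[1]-P[0];print(n,st[i],np.round(P,4).tolist(),np.linalg.norm(v),np.degrees(np.arctan2(v[1],v[0])))
    print("hose/valve",[onplane(f,*q,.125).round(4).tolist() for q in (((247,270),(291,220)) if n=="top" else ((397,0),))])
E
```

```text
top [253 218  41  46 472] [[0.4795, -0.0628, 0.13], [0.373, 0.0288, 0.13]] 0.1404902827041609 139.2713238901931
hose/valve [[0.3497, 0.0485, 0.125], [0.4815, -0.0644, 0.125]]
scene [257 212   1   1   1] [[0.4574, -0.0519, 0.13], [0.4574, -0.0519, 0.13]] 0.0 0.0
hose/valve [[-0.0479, 1.0709, 0.125]]
```

jog_arm --pt "-4 -3.9 0 3.6" --pt "-8 -7.8 0 7.2" --pt "-12 -11.7 0 10.8" --pt "-16 -15.5 0 14.4" --pt "-20 -19.3 0 18" --fingers 0 --newtons 10

```text
time_s: 0.72
position: [0.3706, 0.3657, 0.2383]
ee_rot: [[-0.757, 0.653, -0.0], [0.653, 0.757, -0.0], [-0.0, -0.001, -1.0]]
force: [-0.2, -0.2, 0.2]
grip_width: 0.0405
finger_force: 0.0
```

jog_arm --pt "-5.3 -2.5 0 0" --pt "-10.6 -5 0 0" --pt "-15.9 -7.5 0 0" --pt "-21.2 -10 0 0" --pt "-26.5 -12.5 0 0"

```text
time_s: 1.35
position: [0.4901, 0.0982, 0.2385]
ee_rot: [[-0.758, 0.652, 0.0], [0.652, 0.758, 0.0], [0.0, 0.0, -1.0]]
force: [1.3, 0.3, -0.8]
grip_width: 0.0004
finger_force: 0.0
```

jog_arm --pt "-3 -1.5 0 0" --pt "-6 -3 0 0" --pt "-6.9 -3.6 0 0" --pt "-6.9 -3.6 0 0" --pt "-6.9 -3.6 0 0"

```text
time_s: 1.98
position: [0.5182, 0.0288, 0.2385]
ee_rot: [[-0.759, 0.651, -0.001], [0.651, 0.759, 0.001], [0.001, 0.0, -1.0]]
force: [-0.1, 1.3, 0.6]
grip_width: 0.0005
finger_force: 0.0
```

```bash
cat > look.py <<'E'
import sys,pickle,cv2
from rig import eyes
n,t=sys.argv[1:3]
f=eyes.grab_frame(n);pickle.dump(f,open(t+".pkl","wb"));cv2.imwrite(f"pics/{t}.png",cv2.cvtColor(f["pixels"],cv2.COLOR_RGB2BGR))
E
python3 look.py wrist w1
```

```text
(no output)
```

View pics/w1.png

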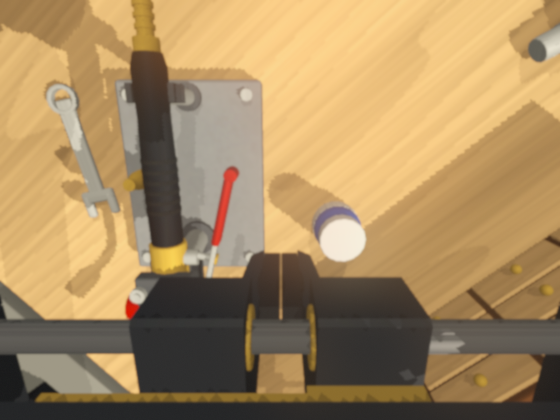

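The wrist view shows the sleeve running from about (215,243) to (232,172), with the handle left of it, the jar at (340,230) and the shut fingers at (280,270). I'll refine the positions from this view.

```bash
python3 - <<'E'
import pickle,cv2,numpy as np
from h import *
f=pickle.load(open("w1.pkl","rb"))
h=cv2.cvtColor(f["pixels"],cv2.COLOR_RGB2HSV)
def line(m,z):
    k,l,st,c=cv2.connectedComponentsWithStats(m.astype(np.uint8));i=1+st[1:,4].argmax()
    ys,xs=np.where(l==i);p=np.c_[xs,ys];d=np.linalg.svd(p-p.mean(0),full_matrices=False)[2][0];d*=np.sign(d[1]);t=(p-p.mean(0))@d
    P=[onplane(f,*(p.mean(0)+d*s),z) for s in(t.min(),t.max())];return st[i],P
m=((h[...,0]<6)|(h[...,0]>172))&(h[...,1]>140)&(h[...,2]>70);m[:,:190]=0;m[260:]=0
s,P=line(m,.134);print("sleeve",s,np.round(P,4).tolist(),np.linalg.norm(P[0]-P[1]))
m=h[...,2]<60;m[:70]=0;m[240:]=0;m[:,:125]=0;m[:,190:]=0
s,Q=line(m,.13);v=Q[1]-Q[0];xs=v/np.linalg.norm(v);ys=np.array([-xs[1],xs[0],0])
print("handle",s,np.round(Q,4).tolist(),np.degrees(np.arctan2(v[1],v[0])))
for q in P: print("sleeve rel axis y",(q-Q[0])@ys)
u=(P[1]-P[0]);u/=np.linalg.norm(u);pin=P[0]+u*.122
print("pin",pin,"rel y",(pin-Q[0])@ys,"ang",np.degrees(np.arctan2(u[1],u[0])))
stop=pin-.09*xs+.0035*ys;print("pad stop",stop,"TCP stop",stop+.0175*ys)
print("fingers tip px",proj(f,[.5182,.0288,.2385]))
E
```

```text
sleeve [212 168  26  78 695] [[0.47, 0.021, 0.134], [0.5073, -0.0331, 0.134]] 0.06570678134514298
handle [ 138  107   26  133 1383] [[0.3973, 0.004, 0.13], [0.471, -0.0704, 0.13]] -45.2512062039664
sleeve rel axis y 0.06364038345271078
sleeve rel axis y 0.05196004777232962
pin [ 0.53914892 -0.07953083  0.134     ] rel y 0.041953109721841346 ang -55.490783708641125
pad stop [ 0.47827464 -0.01314881  0.134     ] TCP stop [ 0.49070314 -0.00082882  0.134     ]
fingers tip px [281.12369425 269.00726624]
```

jog_arm --pt "0 0 3 0" --pt "0 0 6.5 0" --pt "0 0 10 0" --pt "0 0 13 0" --pt "0 0 13 0"

```text
time_s: 2.65
position: [0.516, 0.0288, 0.1062]
ee_rot: [[-0.759, 0.651, -0.006], [0.651, 0.759, 0.0], [0.005, -0.004, -1.0]]
force: [-0.3, 0.5, 0.2]
grip_width: 0.0005
finger_force: 0.0
```

jog_arm --pt "0 -0.5 0 0" --pt "0 -1 0 0" --pt "0 -1.4 0 0" --pt "0 -1.4 0 0" --pt "0 -1.4 0 0"

```text
time_s: 3.28
position: [0.5098, 0.0171, 0.1091]
ee_rot: [[-0.758, 0.652, 0.001], [0.652, 0.758, 0.0], [-0.0, 0.0, -1.0]]
force: [-0.7, -0.2, 1.0]
grip_width: 0.0007
finger_force: 0.0
```

```bash
python3 look.py wrist w2; python3 -c "
from rig import sensors
import numpy as np
F=[]
from rig import eyes
for i in range(3): s=sensors.get_state();print(np.round(s['force'],2),np.round(s['position'],4))
"
```

```text
[ 0.38 -0.07  0.14] [0.5098 0.0171 0.1089]
[ 0.38 -0.07  0.14] [0.5098 0.0171 0.1089]
[ 0.38 -0.07  0.14] [0.5098 0.0171 0.1089]
```

View pics/w2.png

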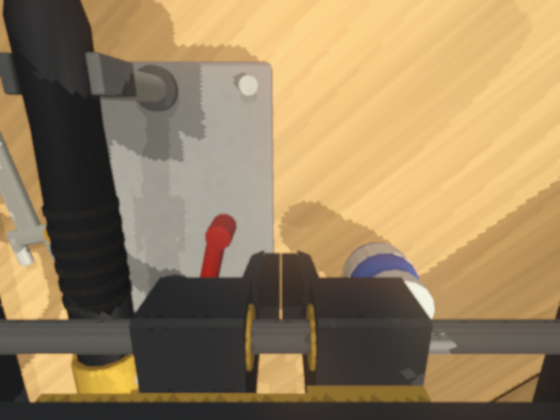

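The sleeve end is at (220,230), just left of the fingers' left back at (248,275), with a small gap and nothing in the way. I'll start the first push.

jog_arm --pt "0 -0.4 0 0" --pt "0 -0.8 0 0" --pt "0 -1.2 0 0" --pt "0 -1.5 0 0" --pt "0 -1.5 0 0"

```text
time_s: 3.95
position: [0.5, 0.0062, 0.1088]
ee_rot: [[-0.758, 0.652, 0.001], [0.652, 0.758, 0.001], [0.0, 0.001, -1.0]]
force: [1.3, 5.2, -0.0]
grip_width: 0.0004
finger_force: 2.0
```

jog_arm --pt "0 -0.3 0 0" --pt "0 -0.6 0 0" --pt "0 -0.9 0 0" --pt "0 -1.2 0 0" --pt "0 -1.2 0 0"

```text
time_s: 4.58
position: [0.4922, -0.0021, 0.1089]
ee_rot: [[-0.758, 0.652, 0.0], [0.652, 0.758, 0.002], [0.001, 0.002, -1.0]]
force: [1.9, 8.1, 0.5]
grip_width: 0.0003
finger_force: 3.3
```

jog_arm --pt "0 -0.1 0 0" --pt "0 -0.2 0 0" --pt "0 -0.3 0 0" --pt "0 -0.4 0 0" --pt "0 -0.4 0 0"

```text
time_s: 5.2
position: [0.4894, -0.0046, 0.1088]
ee_rot: [[-0.758, 0.653, -0.0], [0.653, 0.758, 0.003], [0.002, 0.002, -1.0]]
force: [0.2, 9.7, 0.6]
grip_width: 0.0006
finger_force: 3.8
```

jog_arm --pt "0 -0.03 0 0" --pt "0 -0.06 0 0" --pt "0 -0.1 0 0" --pt "0 -0.1 0 0" --pt "0 -0.1 0 0"

```text
time_s: 5.82
position: [0.4888, -0.0053, 0.1089]
ee_rot: [[-0.758, 0.652, -0.0], [0.652, 0.758, 0.003], [0.002, 0.002, -1.0]]
force: [0.8, 9.5, 1.0]
grip_width: 0.0005
finger_force: 3.9
```

jog_arm --pt "0 -0.03 0 0" --pt "0 -0.06 0 0" --pt "0 -0.1 0 0" --pt "0 -0.1 0 0" --pt "0 -0.1 0 0"

```text
time_s: 6.45
position: [0.4881, -0.0059, 0.1088]
ee_rot: [[-0.758, 0.653, -0.0], [0.653, 0.758, 0.003], [0.002, 0.002, -1.0]]
force: [0.6, 10.0, 2.1]
grip_width: 0.0001
finger_force: 4.0
```

jog_arm --pt "0 -0.03 0 0" --pt "0 -0.06 0 0" --pt "0 -0.08 0 0" --pt "0 -0.08 0 0" --pt "0 -0.08 0 0"

```text
time_s: 7.08
position: [0.4875, -0.0065, 0.1089]
ee_rot: [[-0.758, 0.653, -0.0], [0.653, 0.758, 0.004], [0.002, 0.003, -1.0]]
force: [1.0, 10.5, 0.5]
grip_width: 0.0004
finger_force: 4.2
```

```bash
python3 look.py wrist w3
```

```text
(no output)
```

View pics/w3.png

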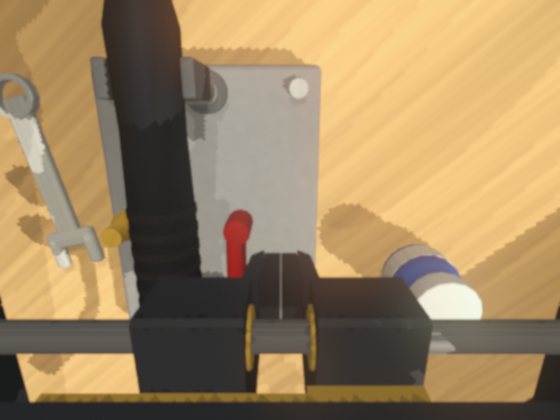

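The wrist view shows the sleeve end at (238,225), nearly parallel to the handle with its edge at about x=195. The force is still rising smoothly, so the lever isn't at the stop yet.

jog_arm --pt "0 -0.03 0 0" --pt "0 -0.06 0 0" --pt "0 -0.1 0 0" --pt "0 -0.1 0 0" --pt "0 -0.1 0 0"

```text
time_s: 7.75
position: [0.4869, -0.0071, 0.1089]
ee_rot: [[-0.758, 0.653, -0.0], [0.652, 0.758, 0.004], [0.002, 0.003, -1.0]]
force: [1.4, 10.5, 0.9]
grip_width: 0.0009
finger_force: 4.4
```

```bash
python3 - <<'E'
import cv2,numpy as np,pickle
from h import *
for n in("w2","w3"):
    f=pickle.load(open(n+".pkl","rb"));h=cv2.cvtColor(f["pixels"],cv2.COLOR_RGB2HSV)
    m=((h[...,0]<6)|(h[...,0]>172))&(h[...,1]>140)&(h[...,2]>70);m[:,:190]=0
    for r in(242,252,262,270):
        x=np.where(m[r])[0]
        if len(x):print(n,r,x.min(),x.max(),onplane(f,x.mean(),r,.134).round(4)[:2])
E
```

```text
w2 242 207 229 [0.4748 0.0143]
w2 252 206 221 [0.4768 0.0099]
w2 262 204 219 [0.4794 0.0063]
w2 270 202 218 [0.4816 0.0034]
w3 242 227 244 [ 0.457 -0.004]
w3 252 227 244 [ 0.4602 -0.007 ]
w3 262 227 244 [ 0.4634 -0.0099]
w3 270 228 244 [ 0.4661 -0.0122]
```

jog_arm --pt "0 -0.03 0 0" --pt "0 -0.06 0 0" --pt "0 -0.06 0 0" --pt "0 -0.06 0 0" --pt "0 -0.06 0 0"

```text
time_s: 8.38
position: [0.4865, -0.0075, 0.1088]
ee_rot: [[-0.758, 0.653, -0.0], [0.653, 0.758, 0.004], [0.003, 0.003, -1.0]]
force: [1.2, 11.0, 0.7]
grip_width: 0.0006
finger_force: 4.5
```

jog_arm --pt "0 -0.03 0 0" --pt "0 -0.06 0 0" --pt "0 -0.06 0 0" --pt "0 -0.06 0 0" --pt "0 -0.06 0 0"

```text
time_s: 9.0
position: [0.4861, -0.0079, 0.1088]
ee_rot: [[-0.758, 0.653, -0.0], [0.653, 0.758, 0.004], [0.003, 0.003, -1.0]]
force: [0.9, 11.8, 0.7]
grip_width: 0.0007
finger_force: 4.7
```

jog_arm --pt "0 -0.03 0 0" --pt "0 -0.06 0 0" --pt "0 -0.06 0 0" --pt "0 -0.06 0 0" --pt "0 -0.06 0 0"

```text
time_s: 9.62
position: [0.486, -0.008, 0.1089]
ee_rot: [[-0.758, 0.653, 0.001], [0.653, 0.758, 0.005], [0.003, 0.004, -1.0]]
force: [1.0, 13.0, -0.8]
grip_width: 0.0003
finger_force: 5.4
```

jog_arm --pt "0 -0.03 0 0" --pt "0 -0.06 0 0" --pt "0 -0.06 0 0" --pt "0 -0.06 0 0" --pt "0 -0.06 0 0"

```text
time_s: 10.25
position: [0.486, -0.0081, 0.1089]
ee_rot: [[-0.758, 0.653, 0.001], [0.653, 0.758, 0.005], [0.002, 0.005, -1.0]]
force: [2.9, 14.3, -0.3]
grip_width: 0.0004
finger_force: 6.3
```

The stop is felt: the arm no longer advances and the force jumped. Now I'll let the lever spring back out.

jog_arm --pt "0 0.4 0 0" --pt "0 0.8 0 0" --pt "0 1.2 0 0" --pt "0 1.6 0 0" --pt "0 2.0 0 0"

```text
time_s: 10.88
position: [0.4996, 0.0044, 0.1091]
ee_rot: [[-0.759, 0.651, 0.002], [0.651, 0.759, -0.0], [-0.002, 0.001, -1.0]]
force: [3.7, 1.3, -1.1]
grip_width: 0.0004
finger_force: 2.0
```

jog_arm --pt "0 0.4 0 0" --pt "0 0.8 0 0" --pt "0 1.2 0 0" --pt "0 1.7 0 0" --pt "0 1.7 0 0"

```text
time_s: 11.5
position: [0.5093, 0.0172, 0.1085]
ee_rot: [[-0.759, 0.652, -0.001], [0.652, 0.759, -0.0], [0.001, -0.001, -1.0]]
force: [0.1, 0.6, 0.7]
grip_width: 0.0002
finger_force: 0.0
```

```bash
python3 look.py wrist w4; python3 look.py top top4; python3 - <<'E'
import pickle,cv2,numpy as np
from h import *
f=pickle.load(open("w4.pkl","rb"));h=cv2.cvtColor(f["pixels"],cv2.COLOR_RGB2HSV)
m=((h[...,0]<6)|(h[...,0]>172))&(h[...,1]>140)&(h[...,2]>70);m[:,:190]=0
for r in(242,252,262,270):
    x=np.where(m[r])[0]
    if len(x):print(r,x.min(),x.max(),onplane(f,x.mean(),r,.134).round(4)[:2])
E
```

```text
242 207 230 [0.4744 0.0147]
252 206 222 [0.4763 0.0104]
262 204 220 [0.479  0.0068]
270 203 218 [0.4811 0.0039]
```

View pics/w4.png

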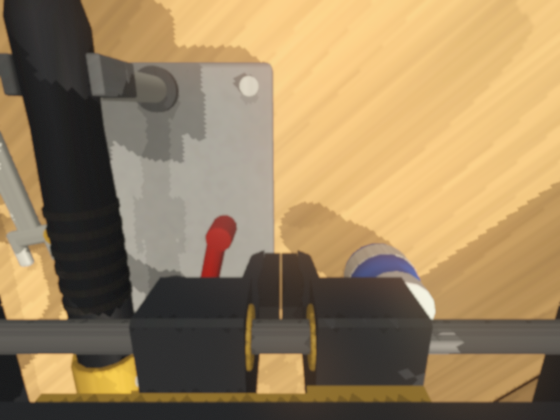

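This picture matches the one before the push: the lever is fully out with its end at (222,230), and the stand hasn't moved. Now the second push.

jog_arm --pt "0 -0.5 0 0" --pt "0 -0.9 0 0" --pt "0 -1.3 0 0" --pt "0 -1.7 0 0" --pt "0 -2.0 0 0"

```text
time_s: 12.22
position: [0.4966, 0.0026, 0.1089]
ee_rot: [[-0.758, 0.652, 0.001], [0.652, 0.758, 0.002], [0.0, 0.002, -1.0]]
force: [1.3, 5.0, -0.1]
grip_width: 0.0005
finger_force: 2.6
```

jog_arm --pt "0 -0.4 0 0" --pt "0 -0.8 0 0" --pt "0 -1.1 0 0" --pt "0 -1.4 0 0" --pt "0 -1.5 0 0"

```text
time_s: 12.85
position: [0.4865, -0.0075, 0.1089]
ee_rot: [[-0.757, 0.653, 0.0], [0.653, 0.757, 0.004], [0.003, 0.003, -1.0]]
force: [1.0, 10.4, 1.0]
grip_width: 0.0004
finger_force: 4.5
```

jog_arm --pt "0 -0.05 0 0" --pt "0 -0.1 0 0" --pt "0 -0.14 0 0" --pt "0 -0.18 0 0" --pt "0 -0.18 0 0"

```text
time_s: 13.48
position: [0.486, -0.0081, 0.109]
ee_rot: [[-0.757, 0.653, 0.002], [0.653, 0.757, 0.005], [0.002, 0.005, -1.0]]
force: [2.5, 13.5, -1.1]
grip_width: 0.0004
finger_force: 5.9
```

jog_arm --pt "0 -0.02 0 0" --pt "0 -0.04 0 0" --pt "0 -0.04 0 0" --pt "0 -0.04 0 0" --pt "0 -0.04 0 0"

```text
time_s: 14.1
position: [0.486, -0.0081, 0.109]
ee_rot: [[-0.757, 0.653, 0.002], [0.653, 0.757, 0.006], [0.002, 0.006, -1.0]]
force: [3.5, 15.5, -0.9]
grip_width: 0.0005
finger_force: 6.5
```

```bash
python3 - <<'E'
from rig import sensors, eyes, robot
import numpy as np
eyes.grab_frame("wrist"); s=sensors.get_state();print(np.round(s["position"],4),np.round(s["force"],1))
print(robot.finish_job())
E
```

```text
[ 0.486  -0.0081  0.109 ] [ 3.6 14.9 -0.8]
the job is handed in; nothing more can be done
None
```

The lever was pushed in to its stop, let spring all the way back out, and pushed in again; it is held at the stop now with about 14 N, with no sign that the stand moved.

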